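Switch on the LED candles, tallest first

ROBOT

A 6-joint arm with a two-finger parallel gripper is mounted at the origin on the work surface. World frame = base frame: x ahead of the robot, y to its left, z up, the work surface at z = 0. Lengths are in mm, angles in rad, forces in N, time in s.
With the tool pointing down it reaches from about 275 to 1000 mm from the base axis. Payload 8.4 kg.
Tool frame: the origin (TCP) lies midway between the tips of the shut fingers; the grasp point (between the pads) lies 19 mm behind it; z points along the fingers, y is the line along which they close (so a half turn about z gives the same grasp; the last joint's range is limited). The gripper opens to 85 mm and grips with 20 to 120 N. Pads are 22 mm wide; open, the fingers measure 114 mm over their backs; the gripper's body (76 mm by 85 mm) begins 54 mm behind the grasp point. The pads swing forward as they close: fully open they stand 13 mm farther back than shut.
Start: joints at [1.121, 0.353, 1.633, -0, 1.155, -0.002], TCP at [270.614, 563.379, 231.281] pointing down, gripper open.
Joint ranges: [-2.63, 2.63], [-0.92, 2.1], [0.06, 2.66], [-1.3, 4.44], [0, 2.69], [-3.02, 3.02]. Speed limits (rad/s): [2.22, 2.22, 2.79, 3.14, 3.14, 3.14].

INTERFACE

Orientations are given as [roll, pitch, yaw] about the fixed x, y, z axes, in that order (R = Rz(yaw) Ry(pitch) Rx(roll)).
In Python, from rig import r, cams gives the robot as it stands. The module is installed in compiled form; this text tells all that it offers.
- The arm moves only by the tool send_rows, never from a script. Its argument "targets" is one flat list of numbers, 7 for each row, row after row: the shift along the tool's x, y, z in m, then the turn, a rotation vector about the tool's x, y, z in rad, then the opening, from -1 (shut) to 1 (fully open). In form: [tx, ty, tz, wx, wy, wz, fingers, tx, ty, tz, wx, wy, wz, fingers, ...]. A call has 1 to 12 rows; each row is the pose to reach, as a shift and turn from the pose commanded when the call began, along the tool's axes at that moment; what a row does not reach only later rows make up. A row lasts 1/12 s, in which the tool goes at most 41.7 mm and 7.16 degrees, less where a joint would pass 70% of its speed; a pose out of reach is approached as far as the arm can. A call with a gripper value outside its range is refused whole. The fingers move at their own pace and stop on an object; "grip_force" is the grip in N (left out, the last holds). Time passes only in rows, so rows that repeat a pose let the fingers close. It gives the time, the measured TCP pose, the force, the opening and the grip force at its end, in the units of the state.
- r.sense(): the state, without advancing time (a new reading comes with each control period).
- cams.grab_frame(name): name is "side" or "top" or "wrist"; returns a dict with "color" (400x640x3 uint8, blue, green, red), "fx", "fy", "cx", "cy" (pixels), "xyz" and "attitude" of the camera in the world. Camera axes: x right, y down, z forward; pixel columns grow to the right and rows downward; lengths in mm; the calibration is good to about 2 mm. A picture is of the moment at which its call begins. There is no depth.
- r.sign_off(): hands the job in; it is judged then, once.
The state is a dict: "clock": time; "qpos": joint angles; "qvel": joint speeds; "joint_efforts": joint torques, N m; "eef_pos": TCP position; "tcp_rot": TCP orientation; "contact_force": force on the tool from outside, world axes, zero at the start; "wrist_torque": the same for the moment, N m; "opening": opening from 0.0 (shut) to 1.0 (fully open); "grasp_force": force on a finger pad.
Only numpy, scipy, OpenCV 4.12 (cv2) and the standard library are available. Lean on these libraries where they do the work, as an engineer would, in place of code of your own. Each camera call takes 0.05 s, during which the arm holds its last target. There are 200 camera calls.

TASK

Switch on the three LED candles on the hall table for the evening: gently press the cap on top of each one right down, first the tallest, then the middle one, then the shortest, so that their timers put them out in that order. The caps stay down by themselves; only touch the candles, do not lift, shift or tip them, and leave everything else on the table where it stands.

Things in the scene. Friction and masses are not known exactly. Their poses are not given: they have to be found in the camera images.
- candle_tall: the tall LED candle: loose upright ivory pillar 72 mm across and 130 mm high (without its cap), standing on the table; origin at the centre of its underside, z up its axis; 0.2 to 0.6 kg
- cap_tall_top (a point): centre of the flat top of the tall candle's push cap, a grey disc 40 mm across that stands 19 mm proud in the middle of the candle's top (149 mm above the table when up, 141 mm when down); moves with the cap
- cap_tall (a joint): travel of the tall candle's cap in m: 0 up (off), 0.008 fully down (on); it slides straight down against 2.5 N of friction, has no return spring and stays where it is left. Its upper 9 mm is a soft pad that gives 0.7 mm per N, at most 8 mm, and springs back: 4 to 8 N sends the cap right down, beyond 12 N the pad is flat and the candle feels hard
- candle_middle: the middle LED candle: loose upright ivory pillar 72 mm across and 100 mm high (without its cap), standing on the table; origin at the centre of its underside, z up its axis; 0.2 to 0.6 kg
- cap_middle_top (a point): centre of the flat top of the middle candle's push cap, a grey disc 40 mm across that stands 19 mm proud in the middle of the candle's top (119 mm above the table when up, 111 mm when down); moves with the cap
- cap_middle (a joint): travel of the middle candle's cap in m: 0 up (off), 0.008 fully down (on); it slides straight down against 2.5 N of friction, has no return spring and stays where it is left. Its upper 9 mm is a soft pad that gives 0.7 mm per N, at most 8 mm, and springs back: 4 to 8 N sends the cap right down, beyond 12 N the pad is flat and the candle feels hard
- candle_short: the short LED candle: loose upright ivory pillar 72 mm across and 70 mm high (without its cap), standing on the table; origin at the centre of its underside, z up its axis; 0.2 to 0.6 kg
- cap_short_top (a point): centre of the flat top of the short candle's push cap, a grey disc 40 mm across that stands 19 mm proud in the middle of the candle's top (89 mm above the table when up, 81 mm when down); moves with the cap
- cap_short (a joint): travel of the short candle's cap in m: 0 up (off), 0.008 fully down (on); it slides straight down against 2.5 N of friction, has no return spring and stays where it is left. Its upper 9 mm is a soft pad that gives 0.7 mm per N, at most 8 mm, and springs back: 4 to 8 N sends the cap right down, beyond 12 N the pad is flat and the candle feels hard
- figurine_a: bystander: stone figurine, waisted like a chess pawn, 60 mm high, 38 mm wide; loose on the table, origin at the centre of its underside
- figurine_b: bystander: stone figurine, plain pointed cone, 46 mm high, 36 mm wide; loose on the table, origin at the centre of its underside
- hurricane: bystander: ordinary wax candle inside a clear glass cylinder, 90 mm across, 140 mm high; it has no push cap and is not one of the three; loose on the table, origin at the centre of its underside
- diffuser: bystander: amber glass reed diffuser, 64 mm across, glass 90 mm high, thin dark reeds up to 210 mm; loose on the table, origin at the centre of its underside
- bud_vase: bystander: round green glass vase, 90 mm across, 100 mm high; loose on the table, origin at the centre of its underside
- remote: bystander: dark flat remote control, 150 x 44 x 16 mm, long side along its x; loose on the table, origin at the centre of its underside
- votive: bystander: dark open cup, 70 mm across, 70 mm high (unlisted fixed things, all under 160 mm high: books, a key dish, an intercom and a photo frame, stand farther out along the sides and far corners of the table); loose on the table, origin at the centre of its underside

How it is judged (in metres and radians):
On the way, in this order (a step that is already met when the one before it is completed fails the run):
1. the tallest candle's cap is pressed down, the other two still up (value of joint cap_tall above 0.006 m and value of joint each of cap_middle, cap_short below 0.004 m), for 0.1 s.
2. the middle candle's cap is pressed down too, the shortest one's still up (value of joint each of cap_tall, cap_middle above 0.006 m and value of joint cap_short below 0.004 m), for 0.1 s.
3. the shortest candle's cap is pressed down as well (value of joint each of cap_tall, cap_middle, cap_short above 0.006 m), for 0.1 s.
At the end, for the whole second after the job is handed in: All three caps are down (over 6 of their 8 mm), each candle stands upright (within 0.06 rad) and at rest within 20 mm of where it stood at the start, and no bystander has moved 30 mm (all of step 3 and angle between each of candle_tall, candle_middle, candle_short's own z axis and vertical below 0.06 rad and distance of each of candle_tall, candle_middle, candle_short from where it was at the start of the episode below 0.02 m and linear speed of each of candle_tall, candle_middle, candle_short below 0.01 m/s and distance of each of figurine_a, figurine_b, hurricane, diffuser, bud_vase, remote, votive from where it was at the start of the episode below 0.03 m); the robot touches nothing.
It fails at once if a cap is pressed out of order ((value of joint cap_middle above 0.004 m and value of joint cap_tall below 0.004 m) or (value of joint cap_short above 0.004 m and value of joint cap_middle below 0.004 m)).
It fails at once if a candle is pressed or knocked hard (over 25 N) (contact force between any of the fingers, the arm and candle_tall above 25 N or contact force between any of the fingers, the arm and candle_middle above 25 N or contact force between any of the fingers, the arm and candle_short above 25 N).
It fails at once if a candle is lifted off the table (8 mm) (height (world z) of any of candle_tall, candle_middle, candle_short above 0.008 m).
It fails at once if a candle is tipped (0.2 rad) or shifted (20 mm) (angle between any of candle_tall, candle_middle, candle_short's own z axis and vertical above 0.2 rad or distance of any of candle_tall, candle_middle, candle_short from where it was at the start of the episode above 0.02 m).
It fails at once if a bystander is moved by 30 mm, or tipped over (distance of any of figurine_a, figurine_b, hurricane, diffuser, bud_vase, remote, votive from where it was at the start of the episode above 0.03 m or angle between any of figurine_a, figurine_b, hurricane, diffuser, bud_vase, remote, votive's own z axis and vertical above 0.5 rad).
It also fails if it takes over 53 s, if anything falls off the work surface, if the arm or the gripper's body presses on something with over 40 N, if the wrist force passes 120 N, or if a joint passes its speed limit or range.

## Working session

There is one attempt and no reset: what is moved stays moved. The work goes in short steps, Python scripts to look and compute and a tool call to move; the robot and the scene stay as the last step left them, time stands still between calls to the robot, and variables do not carry over. Pictures are saved under pics/ and viewed, at most 10 in all, crops included, and the job is handed in when it is done.

Besides the shell and the picture viewer there is one more tool, called after ">>>" as name(argument=value, ...) on one line, values as JSON. send_rows: Moves the arm, as the interface text tells. Its arguments: {"type":"object","properties":{"targets":{"type":"array"},"grip_force":{"type":"number"}},"required":["targets"]}

```bash
mkdir -p pics; python3 - <<'E'
from rig import r,cams
import cv2,json,numpy as np
for n in ("top","side"):
    f=cams.grab_frame(n); cv2.imwrite(f"pics/{n}0.png",f["color"])
    print(n,{k:np.round(v,4).tolist() for k,v in f.items() if k!="color"})
s=r.sense(); print(s)
E
```

```text
top {'fx': 432.5692, 'fy': 432.5692, 'cx': 314.7346, 'cy': 197.8393, 'xyz': [451.3532, 52.6051, 1043.7583], 'attitude': [-2.9998, 0.0255, -1.5642]}
side {'fx': 467.1494, 'fy': 467.1494, 'cx': 317.7005, 'cy': 198.7588, 'xyz': [234.8936, -832.5702, 850.6688], 'attitude': [-2.2091, -0.0122, -0.3495]}
{'clock': 0.1, 'qpos': array([ 1.12059174e+00,  3.53575953e-01,  1.63405679e+00,  1.07749243e-05,
        1.15523646e+00, -2.42563370e-03]), 'qvel': array([-0.00037065,  0.00106134, -0.0020353 ,  0.00213691, -0.00095521,
        0.00037145]), 'joint_efforts': array([ 1.43073510e-03, -6.06340528e+01, -3.42831230e+01,  2.46434283e-04,
        3.65498170e-03,  5.77614014e-05]), 'eef_pos': array([270.42363861, 562.98204486, 230.63987737]), 'tcp_rot': array([-3.14031614e+00, -1.29487127e-05,  2.69380934e+00]), 'contact_force': array([-0.75684914, -0.45861514,  0.24056872]), 'wrist_torque': array([-0.030215  , -0.03226211,  0.02283368]), 'grasp_force': 0.0, 'opening': 0.996547723755877}
```

View pics/top0.png

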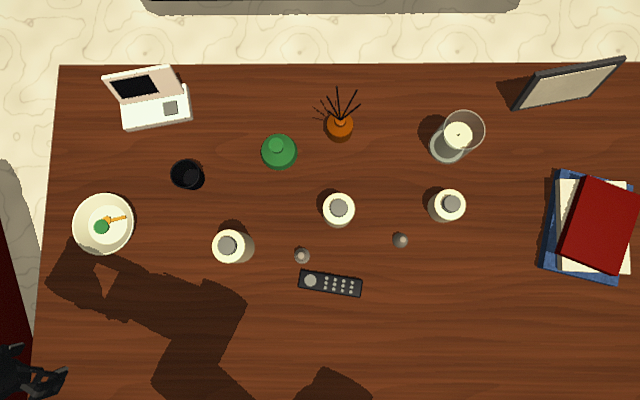

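View pics/side0.png

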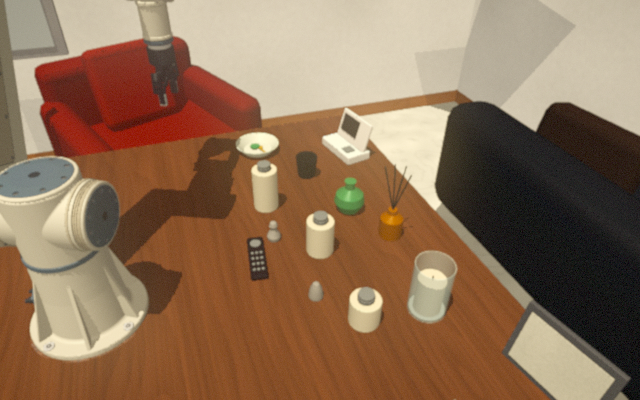

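The top view shows tall at (227,246), middle at (338,208) and short at (450,204), each a grey cap on an ivory disc. The side view shows their caps at (264,166), (320,218) and (366,296) and confirms the height order. Next I measure the cap centroids by mask and cast rays.

```bash
cat > h.py <<'E'
import numpy as np,cv2
from scipy.spatial.transform import Rotation as R
def ray(f,uv):
    d=R.from_euler('xyz',f["attitude"]).as_matrix()@[(uv[0]-f["cx"])/f["fx"],(uv[1]-f["cy"])/f["fy"],1]
    return np.array(f["xyz"]),d/np.linalg.norm(d)
def plane(f,uv,z):
    o,d=ray(f,uv); return o+d*(z-o[2])/d[2]
def cap(f,uv,w):
    "centroid and box of the grey, low-saturation blob nearest uv"
    hsv=cv2.cvtColor(f["color"],cv2.COLOR_BGR2HSV)
    m=cv2.inRange(hsv,(0,0,90),(180,60,185))
    x,y=uv; k=np.zeros_like(m); k[y-w:y+w,x-w:x+w]=255
    n,_,st,c=cv2.connectedComponentsWithStats(m&k,connectivity=4)
    i=1+np.argmax(st[1:,4]); return c[i],st[i]
def tri(a,b):
    A=[];B=[]
    for o,d in (a,b):
        P=np.eye(3)-np.outer(d,d);A.append(P);B.append(P@o)
    return np.linalg.lstsq(np.vstack(A),np.hstack(B),rcond=None)[0]
E
cat > m.py <<'E'
from rig import r,cams
from h import *
t,s=cams.grab_frame("top"),cams.grab_frame("side")
for n,a,b,z in (("tall",(227,246),(264,166),149),("mid",(338,208),(320,217),119),("short",(450,204),(366,296),89)):
    ca,sa=cap(t,a,15);cb,sb=cap(s,b,11)
    print(n,"top",ca.round(1),sa,"plane",plane(t,ca,z).round(1),"side",cb.round(1),sb,"plane",plane(s,cb,z-5).round(1),"tri",tri(ray(t,ca),ray(s,cb)).round(1))
e=r.sense(); print(e["eef_pos"].round(1),R.from_euler('xyz',e["tcp_rot"]).as_matrix().round(4).tolist())
E
python3 m.py
```

```text
tall top [226.2 245.5] [218 237  19  18 260] plane [478.9 258.8 149. ] side [263.2 165.5] [258 160  12  12 106] plane [478.2 256.  144. ] tri [479.2 260.6 141. ]
mid top [338.5 207.6] [330 199  18  18 248] plane [562.2  25.8 119. ] side [320.1 217.2] [314 211  13  13 147] plane [562.4  22.1 114. ] tri [563.4  25.5 111. ]
short top [451.8 203.4] [444 195  17  18 224] plane [ 576.  -224.9   89. ] side [365.9 295.7] [358 287  17  18 227] plane [ 575.5 -228.5   84. ] tri [ 576.7 -226.9   82. ]
[270.5 563.1 230.8] [[-0.9014, 0.433, -0.0004], [0.433, 0.9014, -0.0008], [-0.0, -0.0009, -1.0]]
```

>>> send_rows(targets=[-0.016,-0.009,0,0,0,0,-1,-0.048,-0.027,0,0,0,0,-1,-0.08,-0.046,0,0,0,0,-1,-0.112,-0.064,0,0,0,0,-1,-0.144,-0.083,0,0,0,0,-1,-0.176,-0.101,0,0,0,0,-1,-0.208,-0.12,0,0,0,0,-1,-0.24,-0.138,0,0,0,0,-1,-0.272,-0.156,0,0,0,0,-1,-0.304,-0.175,0,0,0,0,-1,-0.32,-0.184,0,0,0,0,-1,-0.32,-0.184,0,0,0,0,-1], grip_force=20)

```text
clock: 1.2
eef_pos: [481.2, 256.0, 231.3]
tcp_rot: [-3.141, 0.001, 2.691]
contact_force: [0.5, -0.1, -0.5]
opening: 0.002
grasp_force: 0.0
```

```bash
python3 - <<'E'
from rig import r,cams
from h import *
e=r.sense(); print(e)
f=cams.grab_frame("wrist"); cv2.imwrite("pics/w1.png",f["color"])
print({k:np.round(v,3).tolist() for k,v in f.items() if k!="color"})
M=R.from_euler('xyz',e["tcp_rot"]).as_matrix();print(M.T@([479,259,160]-e["eef_pos"]))
E
```

```text
{'clock': 1.2, 'qpos': array([ 4.86781148e-01,  2.29062844e-01,  1.80517145e+00, -1.19684027e-03,
        1.10719552e+00, -6.32438497e-01]), 'qvel': array([ 0.06078862, -0.00245617,  0.00608565,  0.02936297,  0.00308775,
        0.06378243]), 'joint_efforts': array([-1.74350403e+00, -5.04624903e+01, -3.31379378e+01, -2.03436222e-01,
        3.15634918e-02, -6.67435583e-01]), 'eef_pos': array([481.21940983, 255.97252591, 231.2667494 ]), 'tcp_rot': array([-3.14109093e+00,  9.59624342e-04,  2.69055132e+00]), 'contact_force': array([ 0.5341751 , -0.07463706, -0.45558944]), 'wrist_torque': array([0.04478247, 0.03914917, 0.03728574]), 'grasp_force': 0.0, 'opening': 0.0020979229374214056}
{'fx': 327.328, 'fy': 327.328, 'cx': 314.911, 'cy': 202.816, 'xyz': [414.409, 287.856, 373.374], 'attitude': [2.844, 0.002, 1.12]}
[ 3.3855275   1.79301471 71.26264275]
```

View pics/w1.png

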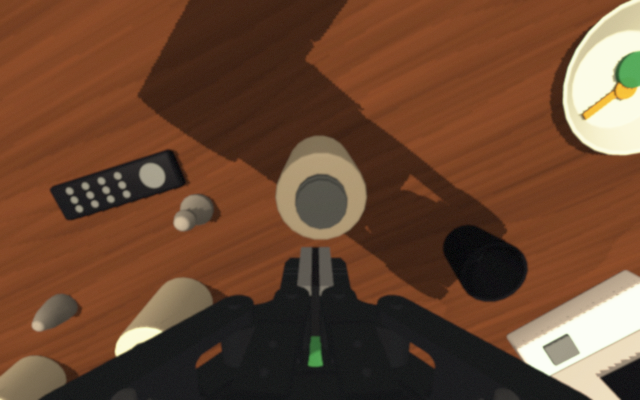

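The wrist view shows the tall candle's grey cap at (321,202), ahead of the shut fingertips at (316,250), with nothing in the way of the descent.

>>> send_rows(targets=[0,0,0.01,0,0,0,-1,0,0,0.025,0,0,0,-1,0,0,0.04,0,0,0,-1,0,0,0.055,0,0,0,-1,0,0,0.062,0,0,0,-1,0,0,0.066,0,0,0,-1,0,0,0.066,0,0,0,-1,0,0,0.066,0,0,0,-1,0,0,0.066,0,0,0,-1])

```text
clock: 2.0
eef_pos: [479.7, 259.5, 166.0]
tcp_rot: [3.141, 0.001, 2.694]
contact_force: [0.1, -1.5, -0.0]
opening: 0.002
grasp_force: 0.0
```

```bash
python3 - <<'E'
from rig import r,cams
from h import *
e=r.sense(); print(e["eef_pos"],e["contact_force"])
f=cams.grab_frame("wrist"); M=R.from_euler('xyz',e["tcp_rot"]).as_matrix()
hsv=cv2.cvtColor(f["color"],cv2.COLOR_BGR2HSV)
print(M.T@([479,259,149]-e["eef_pos"]))
cv2.imwrite("pics/w2.png",f["color"])
E
```

```text
[479.74300092 259.46487023 165.97394709] [ 0.06436923 -1.51832837 -0.00179539]
[ 0.48006185 -0.75704237 16.97290376]
```

View pics/w2.png

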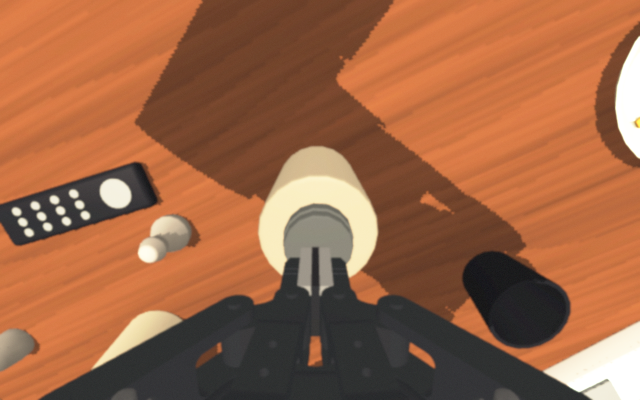

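The tips sit centred over the cap at (318,235). Next is a slow press to z ≈ 137: 8 mm of cap travel plus about 4 mm of pad.

>>> send_rows(targets=[0,0,0.006,0,0,0,-1,0,0,0.012,0,0,0,-1,0,0,0.015,0,0,0,-1,0,0,0.017,0,0,0,-1,0,0,0.019,0,0,0,-1,0,0,0.021,0,0,0,-1,0,0,0.023,0,0,0,-1,0,0,0.025,0,0,0,-1,0,0,0.026,0,0,0,-1,0,0,0.027,0,0,0,-1,0,0,0.027,0,0,0,-1,0,0,0.027,0,0,0,-1])

```text
clock: 3.05
eef_pos: [479.4, 259.0, 138.4]
tcp_rot: [3.142, 0.0, 2.694]
contact_force: [-2.1, -0.7, 3.6]
opening: -0.003
grasp_force: 2.0
```

>>> send_rows(targets=[0,0,0.001,0,0,0,-1,0,0,0.002,0,0,0,-1,0,0,0.002,0,0,0,-1,0,0,0.002,0,0,0,-1])

```text
clock: 3.38
eef_pos: [479.5, 259.0, 136.5]
tcp_rot: [3.141, 0.0, 2.694]
contact_force: [-2.1, -1.0, 6.1]
opening: -0.0
grasp_force: 3.4
```

Force reads 6 N at the expected depth, so I retreat and check the cap's height before moving on.

>>> send_rows(targets=[0,0,-0.003,0,0,0,-1,0,0,-0.008,0,0,0,-1,0,0,-0.016,0,0,0,-1,0,0,-0.03,0,0,0,-1,0,0,-0.045,0,0,0,-1,0,0,-0.055,0,0,0,-1,0,0,-0.06,0,0,0,-1,0,0,-0.06,0,0,0,-1])

```text
clock: 4.05
eef_pos: [480.1, 259.4, 197.6]
tcp_rot: [3.14, 0.001, 2.694]
contact_force: [-1.1, 0.9, -0.6]
opening: 0.001
grasp_force: 0.0
```

```bash
python3 - <<'E'
from rig import r,cams
from h import *
e=r.sense(); print(e["eef_pos"],e["contact_force"])
M=R.from_euler('xyz',e["tcp_rot"]).as_matrix()
print(M.T@([562,25.5,e["eef_pos"][2]]-e["eef_pos"]))
s=cams.grab_frame("side"); a=cv2.imread("pics/side0.png")
cv2.imwrite("pics/s1.png",np.hstack([cv2.resize(x[145:225,230:300],None,fx=5,fy=5) for x in (a,s["color"])]))
E
```

```text
[480.12807448 259.37809999 197.64147261] [-1.1340923   0.94440256 -0.61608793]
[-1.75055871e+02 -1.75377908e+02 -9.67163234e-02]
```

View pics/s1.png

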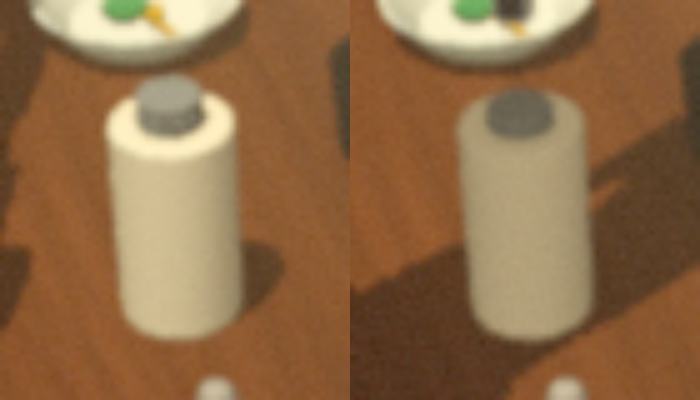

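The tall cap is visibly lower: its top edge moved from row 75 to 90 in the crop, about 3 px in the image. The candle hasn't moved. Going to the middle candle.

>>> send_rows(targets=[-0.01,-0.01,0,0,0,0,-1,-0.03,-0.03,0,0,0,0,-1,-0.054,-0.054,0,0,0,0,-1,-0.078,-0.078,0,0,0,0,-1,-0.102,-0.102,0,0,0,0,-1,-0.126,-0.126,0,0,0,0,-1,-0.15,-0.15,0,0,0,0,-1,-0.167,-0.167,0,0,0,0,-1,-0.175,-0.1755,0,0,0,0,-1,-0.175,-0.1755,0.02,0,0,0,-1,-0.175,-0.1755,0.04,0,0,0,-1,-0.175,-0.1755,0.055,0,0,0,-1])

```text
clock: 5.1
eef_pos: [560.2, 25.0, 139.4]
tcp_rot: [-3.141, -0.002, 2.693]
contact_force: [-0.5, -0.0, -0.0]
opening: -0.003
grasp_force: 0.0
```

>>> send_rows(targets=[0,0,0.003,0,0,0,-1,0,0,0.006,0,0,0,-1,0,0,0.006,0,0,0,-1,0,0,0.006,0,0,0,-1])

```text
clock: 5.43
eef_pos: [561.5, 25.3, 135.9]
tcp_rot: [3.141, 0.001, 2.694]
contact_force: [-0.4, 0.8, 0.4]
opening: -0.004
grasp_force: 0.0
```

```bash
python3 - <<'E'
from rig import r,cams
from h import *
e=r.sense(); print(e["eef_pos"],e["contact_force"])
M=R.from_euler('xyz',e["tcp_rot"]).as_matrix()
print(M.T@([562,25.5,119]-e["eef_pos"]))
cv2.imwrite("pics/w3.png",cams.grab_frame("wrist")["color"])
E
```

```text
[561.54244542  25.31514144 135.88290941] [-0.40767615  0.83415467  0.39231826]
[-0.32113454  0.35838874 16.88326358]
```

View pics/w3.png

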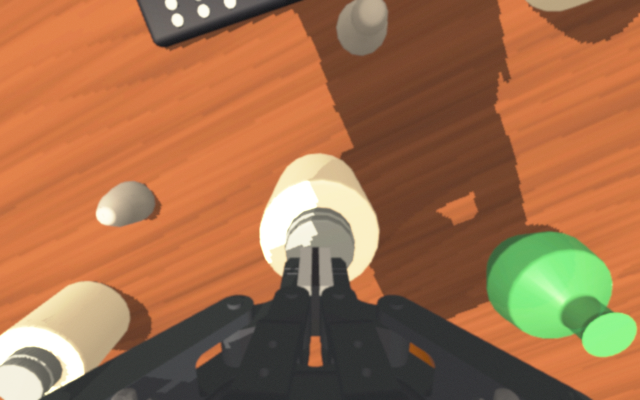

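The tips are centred over the middle cap at (319,235), with the same geometry as the tall candle. I need z ≈ 106.5, which is 29.5 mm down.

>>> send_rows(targets=[0,0,0.006,0,0,0,-1,0,0,0.012,0,0,0,-1,0,0,0.015,0,0,0,-1,0,0,0.017,0,0,0,-1,0,0,0.019,0,0,0,-1,0,0,0.021,0,0,0,-1,0,0,0.023,0,0,0,-1,0,0,0.025,0,0,0,-1,0,0,0.027,0,0,0,-1,0,0,0.0285,0,0,0,-1,0,0,0.0285,0,0,0,-1,0,0,0.0285,0,0,0,-1])

```text
clock: 6.48
eef_pos: [561.1, 25.0, 106.9]
tcp_rot: [-3.141, -0.0, 2.694]
contact_force: [-2.7, 0.4, 6.0]
opening: -0.001
grasp_force: 3.1
```

>>> send_rows(targets=[0,0,-0.003,0,0,0,-1,0,0,-0.008,0,0,0,-1,0,0,-0.016,0,0,0,-1,0,0,-0.03,0,0,0,-1,0,0,-0.05,0,0,0,-1,0,0,-0.07,0,0,0,-1,0,0,-0.085,0,0,0,-1,0,0,-0.09,0,0,0,-1,0,0,-0.09,0,0,0,-1])

```text
clock: 7.23
eef_pos: [562.3, 25.0, 198.6]
tcp_rot: [3.14, 0.003, 2.694]
contact_force: [-0.1, -0.1, -0.3]
opening: -0.004
grasp_force: 0.0
```

```bash
python3 - <<'E'
from rig import r,cams
from h import *
e=r.sense(); print(e["eef_pos"],e["contact_force"])
M=R.from_euler('xyz',e["tcp_rot"]).as_matrix()
print(M.T@([576,-225.5,e["eef_pos"][2]]-e["eef_pos"]))
s=cams.grab_frame("side"); a=cv2.imread("pics/side0.png")
cv2.imwrite("pics/s2.png",np.hstack([cv2.resize(x[195:275,285:355],None,fx=5,fy=5) for x in (a,s["color"])]))
E
```

```text
[562.30218104  24.99495734 198.55872459] [-0.06512809 -0.13109309 -0.2513991 ]
[-1.20811487e+02 -2.19863452e+02  2.63893362e-02]
```

View pics/s2.png

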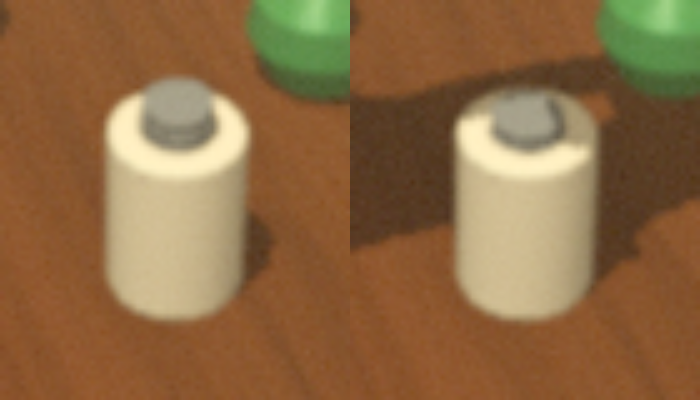

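The middle cap is down (top edge from row 78 to 90 in the crop) and the candle hasn't moved. Going to the short candle.

>>> send_rows(targets=[-0.007,-0.012,0,0,0,0,-1,-0.02,-0.037,0,0,0,0,-1,-0.037,-0.067,0,0,0,0,-1,-0.054,-0.098,0,0,0,0,-1,-0.071,-0.129,0,0,0,0,-1,-0.088,-0.16,0,0,0,0,-1,-0.104,-0.19,0,0,0,0,-1,-0.116,-0.211,0,0,0,0,-1,-0.121,-0.22,0.01,0,0,0,-1,-0.121,-0.22,0.035,0,0,0,-1,-0.121,-0.22,0.06,0,0,0,-1,-0.121,-0.22,0.08,0,0,0,-1])

```text
clock: 8.28
eef_pos: [573.3, -225.6, 113.5]
tcp_rot: [-3.141, -0.003, 2.693]
contact_force: [0.3, -0.2, 0.4]
opening: 0.0
grasp_force: 0.0
```

>>> send_rows(targets=[0,0,0.005,0,0,0,-1,0,0,0.01,0,0,0,-1,0,0,0.012,0,0,0,-1,0,0,0.012,0,0,0,-1,0,0,0.012,0,0,0,-1])

```text
clock: 8.7
eef_pos: [575.6, -225.8, 105.7]
tcp_rot: [3.141, 0.001, 2.694]
contact_force: [-0.2, -1.0, 0.3]
opening: 0.001
grasp_force: 0.0
```

```bash
python3 - <<'E'
from rig import r,cams
from h import *
e=r.sense(); print(e["eef_pos"],e["contact_force"])
M=R.from_euler('xyz',e["tcp_rot"]).as_matrix()
print(M.T@([576,-225.5,89]-e["eef_pos"]))
cv2.imwrite("pics/w4.png",cams.grab_frame("wrist")["color"])
E
```

```text
[ 575.60498239 -225.8279716   105.70768231] [-0.16124742 -1.03584904  0.25158427]
[-0.1895226   0.46485125 16.70802941]
```

View pics/w4.png

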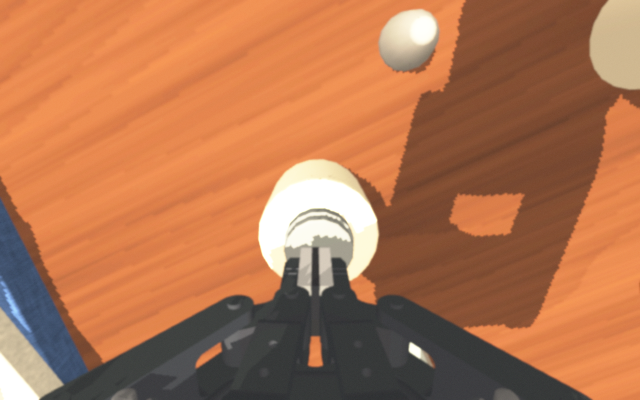

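The tips are centred over the short cap at (319,235), with the hurricane clear behind. Pressing to z ≈ 77.

>>> send_rows(targets=[0,0,0.006,0,0,0,-1,0,0,0.012,0,0,0,-1,0,0,0.015,0,0,0,-1,0,0,0.017,0,0,0,-1,0,0,0.019,0,0,0,-1,0,0,0.021,0,0,0,-1,0,0,0.023,0,0,0,-1,0,0,0.025,0,0,0,-1,0,0,0.027,0,0,0,-1,0,0,0.0285,0,0,0,-1,0,0,0.0285,0,0,0,-1,0,0,0.0285,0,0,0,-1])

```text
clock: 9.75
eef_pos: [574.8, -225.6, 76.4]
tcp_rot: [-3.142, -0.0, 2.694]
contact_force: [-3.1, 1.9, 6.8]
opening: 0.0
grasp_force: 3.4
```

>>> send_rows(targets=[0,0,-0.003,0,0,0,-1,0,0,-0.008,0,0,0,-1,0,0,-0.016,0,0,0,-1,0,0,-0.03,0,0,0,-1,0,0,-0.055,0,0,0,-1,0,0,-0.085,0,0,0,-1,0,0,-0.115,0,0,0,-1,0,0,-0.14,0,0,0,-1,0,0,-0.15,0,0,0,-1,0,0,-0.15,0,0,0,-1,0,0,-0.15,0,0,0,-1])

```text
clock: 10.67
eef_pos: [575.0, -225.7, 226.2]
tcp_rot: [3.142, 0.001, 2.694]
contact_force: [-0.6, 0.2, -0.3]
opening: 0.001
grasp_force: 0.0
```

```bash
python3 - <<'E'
from rig import r,cams
from h import *
s=cams.grab_frame("side")["color"]; cv2.imwrite("pics/s3.png",s)
a=cv2.imread("pics/side0.png")
cv2.imwrite("pics/s4.png",np.hstack([cv2.resize(x[145:345,240:400],None,fx=2.4,fy=2.4) for x in (a,s)]))
E
```

```text
(no output)
```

View pics/s4.png

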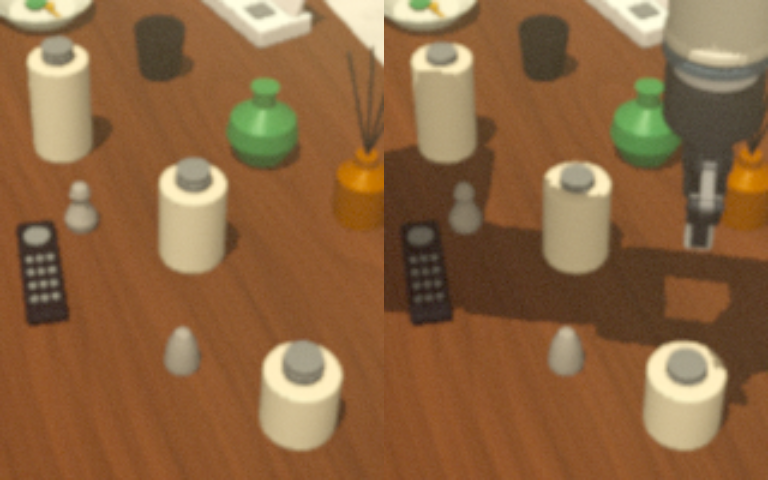

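Before (left) and after (right): the caps at (441,53), (577,178) and (687,366) are all down, and nothing else in the crop has moved. Handing in.

```bash
python3 -c "
from rig import r
print(r.sign_off())"
```

```text
the job is handed in; nothing more can be done
None
```

I pressed all three caps down in order (tall, middle, short) at about 6–7 N each; in the last side view, which covers the candles and most of the table, nothing had moved, and the job is handed in, though no verdict came back.

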